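# Sort the cleaned engine parts

## Robot

A 6-joint arm with a two-finger parallel gripper is mounted at the origin on the work surface. World frame = base frame: x ahead of the robot, y to its left, z up, the work surface at z = 0. Lengths are in m, angles in degrees, forces in N, time in s.
With the tool pointing down it reaches from about 0.375 to 0.9 m from the base axis. Payload 3.1 kg.
Tool frame: the origin (TCP) lies midway between the tips of the shut fingers; the grasp point (between the pads) lies 19 mm behind it; z points along the fingers, y is the line along which they close (so a half turn about z gives the same grasp; the last joint's range is limited). The gripper opens to 87 mm and grips with 3 to 60 N. Pads are 19 mm wide; open, the fingers measure 117 mm over their backs; the gripper's body (75 mm by 190 mm) begins 51 mm behind the grasp point.
Start: joints at [-77.206, 30.224, 82.088, -0, 67.689, -10.227], TCP at [0.244, -0.575, 0.223] pointing down, gripper open.
Joint ranges: [-176.69, 176.69], [-43.24, 126.21], [12.49, 139.97], [-82, 262], [0, 151.66], [-163.58, 163.58]. Speed limits (degrees/s): [159.86, 159.86, 180, 180, 180, 180].

## Interface

Orientations are given as a 3x3 rotation matrix whose columns are the frame's x, y, z axes.
In Python, from workcell import r, planner, cams, current_clock, current_q, current_joint_vel, current_joint_efforts, current_eef_pos, current_ee_rot, current_ft_force, current_ft_torque, current_opening, current_gripper_force gives the robot as it stands. The module is installed in compiled form; this text tells all that it offers. Calls block until the motion is done:
- r.move_ptp(position, orientation): joint-space move of the TCP to a pose.
- r.line_to(position, orientation=None, v=0.15, force_limit=None): straight line of the TCP; orientation=None keeps the orientation; v is the mean speed in m/s. With force_limit (N) it stops when the force on the tool has changed by that much, and returns True; else False.
- r.move_j(angles): joint-space move.
- r.set_gripper(opening, strength=None): finger opening in m; strength is the grip in N (None keeps the last); returns when the fingers have stopped.
- r.dwell(seconds).
- planner.ik(position, orientation): joint angles nearest the present ones, or None.
- cams.grab_frame(name): name is "scene" or "top"; returns the picture (384x512x3 uint8, red, green, blue); there is no depth.
- cams.camera_model(name): a dict with "vertical_fov" (degrees; the focal length in pixels is half the picture's height over the tangent of half this angle, whatever the lens; pixels are square), "cx", "cy" (the principal point, pixels), "R" (3x3) and "t" (3): a world point X has camera coordinates R X + t. Camera axes: x right, y down, z forward; pixel columns grow to the right and rows downward; lengths in m; the calibration is good to about 2 mm. A picture is of the moment at which its call begins. camera_model takes no time and is no camera call.
A pose or a line that the arm cannot do raises r.Unreachable and nothing moves.
- r.finish_job(): hands the job in; it is judged then, once.
Readings, each from a call of its own:
- current_clock(): time.
- current_q(): joint angles.
- current_joint_vel(): joint speeds.
- current_joint_efforts(): joint torques, N m.
- current_eef_pos(): TCP position.
- current_ee_rot(): TCP orientation.
- current_ft_force(): force on the tool from outside, world axes, zero at the start.
- current_ft_torque(): the same for the moment, N m.
- current_opening(): finger opening in m.
- current_gripper_force(): force on a finger pad.
Only numpy, scipy, OpenCV 4.12 (cv2) and the standard library are available. Lean on these libraries where they do the work, as an engineer would, in place of code of your own. Each camera call takes 0.05 s, during which the arm holds its last target. There are 200 camera calls.

## Task

Sort the cleaned engine parts on the bench: thread the two bearing rings flat over the post of the ring stand, the larger ring at the bottom and the smaller on top of it, stand the piston crown up on the floor of the round dish, and lay both rocker arms flat on the floor of the long tray, not on top of one another. Do not shift the carburettor, and leave everything let go of and at rest.

Things in the scene. Friction and masses are not known exactly. Their poses are not given: they have to be found in the camera images.
- rocker_a: a steel rocker arm lying flat: a bar 85 mm long along its x axis, 20 mm high at its middle, with a square pivot block in the middle (28 mm along x, 24 mm wide along y, 20 mm high, dark round mark on top); the arms to either side are 14 mm high and 15 to 18 mm wide. Grip the block across y. Loose, 80 to 170 g. Origin: underside, under the block's centre; z up. The two rocker arms are alike.
- rocker_b: a steel rocker arm lying flat: a bar 85 mm long along its x axis, 20 mm high at its middle, with a square pivot block in the middle (28 mm along x, 24 mm wide along y, 20 mm high, dark round mark on top); the arms to either side are 14 mm high and 15 to 18 mm wide. Grip the block across y. Loose, 80 to 170 g. Origin: underside, under the block's centre; z up. Alike to rocker_a.
- large_ring: the larger steel bearing ring, lying flat: outside diameter 60 mm, bore 34 mm, 16 mm high, 100 to 210 g, loose. Origin: centre of its underside; z is its axis.
- small_ring: the smaller steel bearing ring, lying flat: outside diameter 46 mm, bore 30 mm, 16 mm high, 60 to 130 g, loose. Origin: centre of its underside; z is its axis.
- piston: an aluminium engine piston standing crown up: a plain cylinder 52 mm in diameter and 50 mm high with three dark ring grooves near its top, 150 to 310 g, loose. Origin: centre of its underside; z up through the crown.
- long_tray: the long rectangular open steel tray, fixed to the bench: 110 mm along its x axis, 190 mm along its y axis, walls 3 mm thick and 22 mm high overall, floor 3 mm thick. Origin: centre of its underside, on the bench top.
- round_dish: the round shallow open steel dish, fixed to the bench: 136 mm across the rim, 18 mm high overall, wall 3 mm, floor 4 mm thick, flat floor about 108 mm across. Origin: centre of its underside, on the bench top.
- ring_stand: the ring stand, fixed to the bench: a round dark base 96 mm in diameter and 12 mm thick with one upright steel post of 14 mm diameter at its centre, whose rounded top is 62 mm above the bench. Origin: centre of the base's underside, on the bench top; z runs up the post.
- carburettor: a bystander to leave alone: a grey cast carburettor body, about 60 by 95 by 60 mm (its longer side along its y axis), loose, 0.8 kg, at the right edge of the parts seen from the robot. Origin: centre of its underside.
Not all that is in view belongs to the job. What is shaped like the rocker_b but yellow is not meant.

How it is judged:
By the outcome, as a careful person would: the job done as asked, in the order asked, and still so for the second after the job is handed in, with the robot touching nothing.
It also fails if it takes over 144 s, if anything falls off the work surface, if the arm or the gripper's body presses on something with over 40 N, if the wrist force passes 120 N, or if a joint passes its speed limit or range.

## Working session

There is one attempt and no reset: what is moved stays moved. The work goes in short steps, each a Python script; the robot and the scene stay as the last script left them, time stands still between calls to the robot, and variables do not carry over. Pictures are saved under pics/ and viewed, at most 14 in all, crops included, and the job is handed in when it is done.

```bash
mkdir -p pics; python3 - <<'E'
from workcell import *
import cv2
for n in("top","scene"):
    im=cams.grab_frame(n); m=cams.camera_model(n); print(n,m)
    cv2.imwrite(f"pics/{n}0.png",cv2.resize(im[:,:,::-1],(800,600),interpolation=cv2.INTER_CUBIC))
    cv2.imwrite(f"{n}_raw.png",im[:,:,::-1])
print(current_clock())
E
```

```text
top {'vertical_fov': 57.30057558519058, 'cx': 259.55210552462006, 'cy': 192.3205295710506, 'R': array([[-0.01125681, -0.99991173, -0.0070582 ],
       [-0.98942236,  0.0121591 , -0.14455294],
       [ 0.144626  ,  0.00535633, -0.98947189]]), 't': array([-2.01216432e-04,  5.64387017e-01,  8.19086773e-01])}
scene {'vertical_fov': 47.797763474691024, 'cx': 253.9258527518916, 'cy': 189.29303305574493, 'R': array([[-0.20818672,  0.97802458,  0.01123439],
       [ 0.8253385 ,  0.18182568, -0.5345613 ],
       [-0.52485679, -0.10201638, -0.84505503]]), 't': array([ 0.12781395, -0.44756755,  1.7008114 ])}
0.1
```

View pics/top0.png

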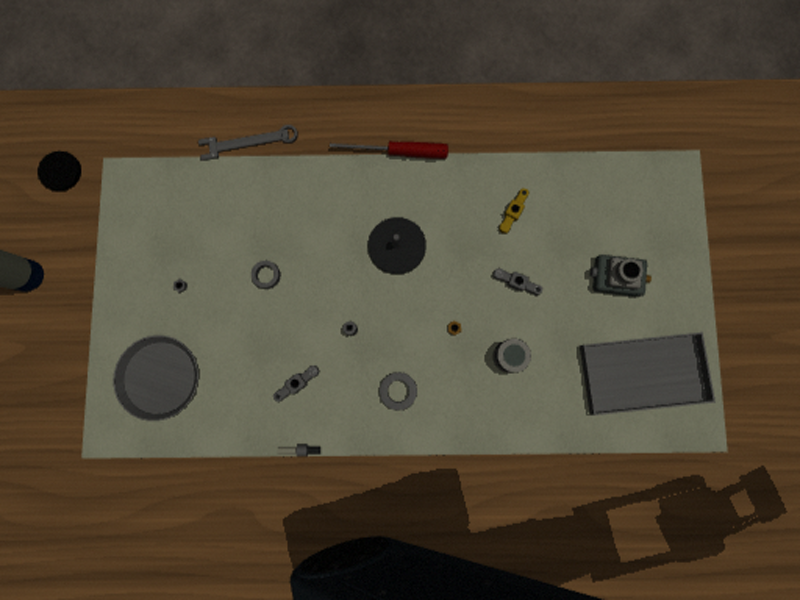

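View pics/scene0.png

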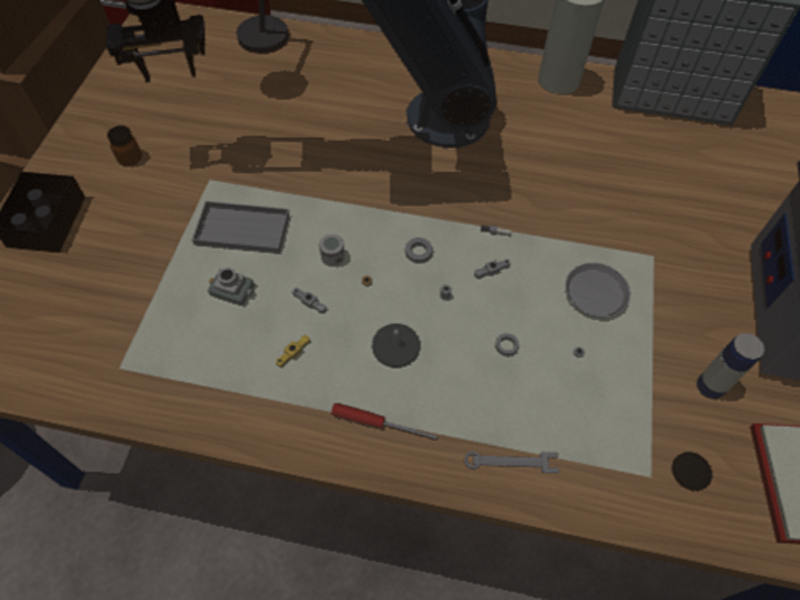

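Top view (800x600): the steel rockers are at (297,384) and (517,281), and the yellow rocker at (514,211) is the decoy. The large ring is at (398,391) and the small ring at (265,275). The nuts or bushes at (180,286), (350,328) and (455,328) are not rings. The piston is at (510,356), stand (397,246), dish (157,377), tray (645,373) and carburettor (620,276). Next is a close crop of each.

```bash
cat > h.py <<'E'
import numpy as np, cv2
from workcell import *
M=cams.camera_model("top"); F=192/np.tan(np.radians(M["vertical_fov"]/2))
def w(u,v,z):
    d=M["R"].T@np.array([(u-M["cx"])/F,(v-M["cy"])/F,1]); c=-M["R"].T@M["t"]
    return c+d*(z-c[2])/d[2]
def p(X):
    q=np.atleast_2d(X)@M["R"].T+M["t"]; return q[:,:2]/q[:,2:]*F+[M["cx"],M["cy"]]
def crop(im,u,v,S=6,W=44,H=48,marks=()):
    u0,v0=int(u-W/2),int(v-H/2)
    A=np.float32([[S,0,-S*u0],[0,S,-S*v0]])
    o=cv2.warpAffine(im,A,(W*S,H*S),flags=cv2.INTER_CUBIC)
    o=np.clip(o.astype(float)*1.7,0,255).astype(np.uint8)
    for k in range(0,W,5): cv2.putText(o,str(u0+k) if k%10==0 else "'",(k*S,9),0,.33,(0,0,255),1); cv2.line(o,(k*S,10),(k*S,14),(0,0,255),1)
    for k in range(5,H,5): cv2.line(o,(0,k*S),(4,k*S),(0,0,255),1); k%10==0 and cv2.putText(o,str(v0+k),(6,k*S+4),0,.33,(0,0,255),1)
    for P in marks: cv2.polylines(o,[np.int32((np.array(P)-[u0,v0])*S*16)],True,(0,255,0),1,cv2.LINE_AA,4)
    return o
E
python3 - <<'E'
from h import *
im=cv2.imread("top_raw.png")
c=[(190,246),(331,180),(255,250),(170,176),(327,227),(254,157)]
t=[crop(im,*x) for x in c]
cv2.imwrite("pics/c1.png",np.vstack([np.hstack(t[:3]),np.hstack(t[3:])]))
cv2.imwrite("pics/c2.png",np.hstack([crop(im,100,242,6,64,70),crop(im,413,240,4,100,105)]))
E
```

```text
(no output)
```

View pics/c1.png

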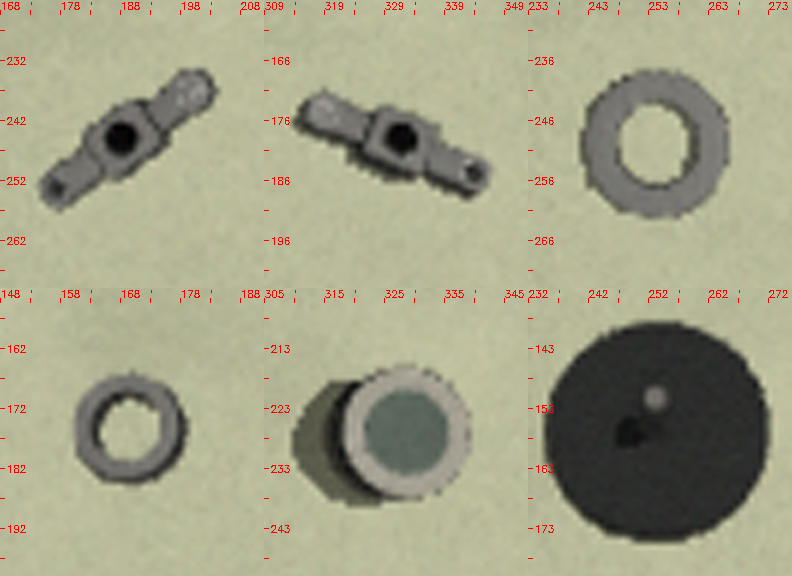

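View pics/c2.png

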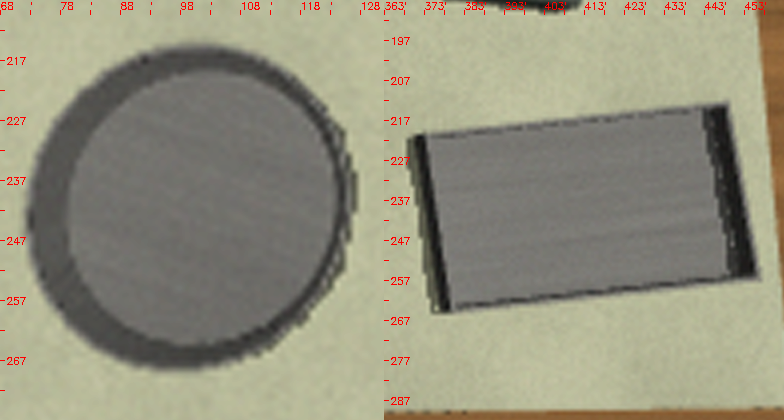

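```bash
cat > est.py <<'E'
from h import *
def circ(c,r,z):
    a=np.linspace(0,2*np.pi,60); return np.c_[c[0]+r*np.cos(a),c[1]+r*np.sin(a),0*a+z]
def rot(c,yaw,pts,z):
    C,S=np.cos(yaw),np.sin(yaw); P=np.array(pts); return np.c_[c[0]+C*P[:,0]-S*P[:,1],c[1]+S*P[:,0]+C*P[:,1],0*P[:,0]+z]
def box(a,b): return [(-a/2,-b/2),(a/2,-b/2),(a/2,b/2),(-a/2,b/2)]
def ang(a,b,z): d=w(*a,z)-w(*b,z); return np.arctan2(d[1],d[0])
E
python3 - <<'E'
from est import *
im=cv2.imread("top_raw.png")
rA,aA=w(188.17,245,.02),ang((200,237),(177.5,253.3),.014)
rB,aB=w(332,179,.02),ang((319,173.8),(344,184.8),.014)
L=w(254.25,249.9,.016);s=w(169.3,175.5,.016);P=w(328.9,227.2,.05)
st=w(253.5,156.8,.012);po=w(253.2,151.3,.062);D=w(99.1,241.4,.018)
T=[w(*q,.022) for q in((370,220.75),(448.75,212.75),(456.5,256.5),(376.5,265))]
tc=np.mean(T,0);d=T[0]+T[3]-T[1]-T[2];at=np.arctan2(d[1],d[0])-np.pi/2
for n,x in dict(rA=rA,rB=rB,L=L,s=s,P=P,st=st,po=po,D=D,T=tc).items():print(n,x.round(4))
print(np.degrees([aA,aB,at]),[np.linalg.norm(T[i]-T[i-1]).round(4) for i in range(4)])
def mk(c,a):return [p(rot(c,a,box(.028,.024),.02)),p(rot(c,a,box(.085,.016),.014))]
j=[(188,245,mk(rA,aA)),(332,179,mk(rB,aB)),(254,250,[p(circ(L,.03,.016)),p(circ(L,.017,.016))]),
(169,176,[p(circ(s,.023,.016)),p(circ(s,.015,.016))]),(329,227,[p(circ(P,.026,.05))]),(254,157,[p(circ(st,.048,.012)),p(circ(po,.007,.055)),p(circ(st,.004,.062))]),
]
t=[crop(im,u,v,marks=m) for u,v,m in j]
cv2.imwrite("pics/o1.png",np.vstack([np.hstack(t[:3]),np.hstack(t[3:])]))
cv2.imwrite("pics/o2.png",np.hstack([crop(im,100,242,6,64,70,[p(circ(D,.068,.018)),p(circ(D,.054,.004))]),crop(im,413,240,4,100,105,[p(rot(tc,at,box(.11,.19),.022)),p(rot(tc,at,box(.104,.184),.003))])]))
E
```

```text
rA [0.4387 0.1702 0.02  ]
rB [ 0.5991 -0.1895  0.02  ]
L [0.425  0.0079 0.016 ]
s [0.614  0.2222 0.016 ]
P [ 0.477  -0.1712  0.05  ]
st [0.661  0.0078 0.012 ]
po [0.6622 0.0073 0.062 ]
D [0.45   0.3912 0.018 ]
T [ 0.4482 -0.3809  0.022 ]
[-54.49130503  64.88758943   5.21092589] [np.float64(0.1077), np.float64(0.1961), np.float64(0.107), np.float64(0.1958)]
```

View pics/o1.png

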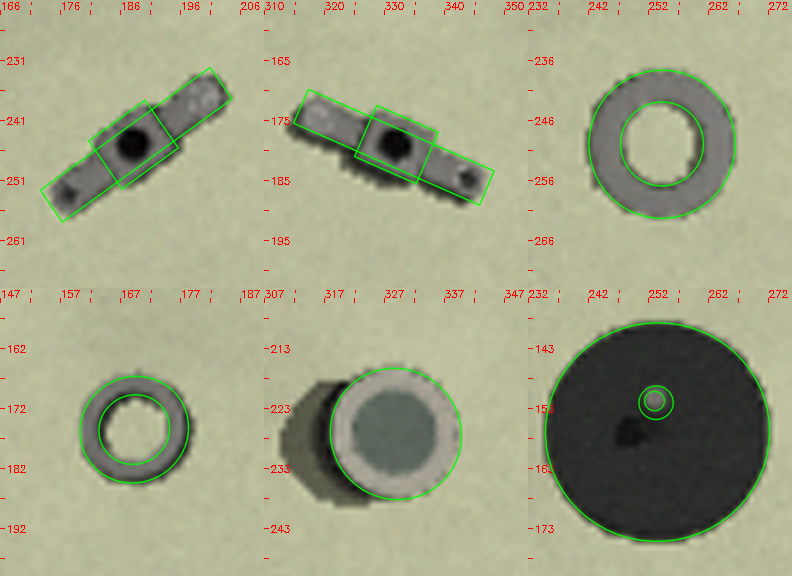

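View pics/o2.png

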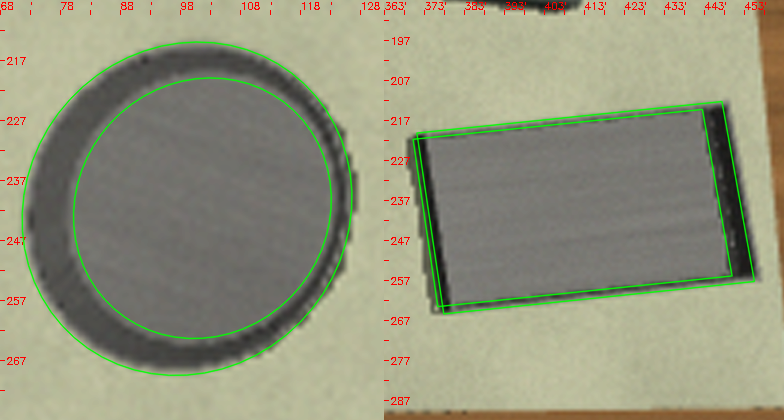

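Overlays fit to about 1-2 mm, so the choices are confirmed: rockers grey, rings by size. I'll start with the rings.

```bash
cat > act.py <<'E'
from est import *
ZT=.15
def R(a):
    y=np.array([np.cos(a),np.sin(a),0]); z=np.array([0,0,-1.]); return np.c_[np.cross(y,z),y,z]
def best(pos,a):
    q0=np.array(current_q()); c=[]
    for k in(-1,0,1):
        q=planner.ik(pos,R(a+k*np.pi))
        if q is not None: c.append((abs(q[5])*.5+np.abs(np.array(q)-q0).max(),k))
    return R(a+min(c)[1]*np.pi)
def pick(xy,a,ztcp,op,grip):
    r.set_gripper(op)
    t=[xy[0],xy[1],ZT]; o=best(t,a); r.move_ptp(t,o)
    hit=r.line_to([xy[0],xy[1],ztcp],v=.12,force_limit=20)
    r.set_gripper(0,grip); w0=current_opening()
    r.line_to(t,v=.2); r.dwell(.1)
    print("pick hit",hit,"open",round(w0,4),round(current_opening(),4),"Fz",np.round(current_ft_force(),1),"t",current_clock())
def place(xy,a,ztcp,op,up=ZT):
    t=[xy[0],xy[1],up]; r.move_ptp(t,best(t,a))
    r.line_to([xy[0],xy[1],ztcp+.02],v=.15)
    hit=r.line_to([xy[0],xy[1],ztcp-.003],v=.04,force_limit=5)
    print("place hit",hit,np.round(current_eef_pos(),4))
    r.set_gripper(op); r.line_to(t,v=.2); print("t",current_clock())
E
python3 - <<'E'
from act import *
az=lambda p:np.arctan2(p[1],p[0])
S=(.6616,.0076)
pick((.425,.0079),np.pi/2,.004,.085,30)
place(S,np.pi/2,.016,.072)
pick((.614,.2222),np.pi/2,.004,.075,30)
place(S,np.pi/2,.032,.058)
t=[.45,-.3,.25];r.move_ptp(t,best(t,0))
im=cams.grab_frame("top")[:,:,::-1].copy();cv2.imwrite("pics/r1.png",crop(im,254,157))
E
```

```text
pick hit False open 0.058 0.058 Fz [-0.  -0.4 -2.5] t 5.5417
place hit True [0.6615 0.0076 0.016 ]
t 9.3167
pick hit False open 0.0451 0.0449 Fz [ 0.5  0.2 -1.9] t 13.5333
place hit True [0.6615 0.0075 0.0319]
t 17.0417
```

View pics/r1.png

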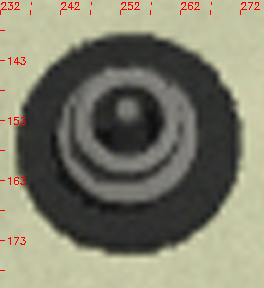

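The rings are threaded, small on top of large, centred at about (253,155). Piston and rockers next.

```bash
python3 - <<'E'
from act import *
pick((.477,-.1712),np.arctan2(-.1712,.477)+np.pi/2,.014,.075,35)
place((.45,.3912),np.arctan2(.3912,.45)+np.pi/2,.018,.066)
d=np.radians
at=d(5.2); X=np.array([np.cos(at),np.sin(at)]); Y=np.array([-X[1],X[0]]); T=np.array([.4482,-.3809])
pick((.4387,.1702),d(-54.5+90),.004,.045,35)
place(T-.016*X+.04*Y,at,.007,.036)
pick((.5991,-.1895),d(64.9+90),.004,.045,35)
place(T+.016*X-.04*Y,at,.007,.036)
t=[.45,0,.3];r.move_ptp(t,best(t,np.pi/2))
r.move_j([-77.2+150,30.2-20,82,0,67.7,0]) if 0 else r.move_ptp([.38,.05,.35],best([.38,.05,.35],np.pi/2))
for n in("top","scene"):
    cv2.imwrite(f"pics/{n}1.png",np.clip(1.5*cv2.resize(cams.grab_frame(n)[:,:,::-1],(800,600),interpolation=cv2.INTER_CUBIC).astype(float),0,255))
print(current_clock())
E
```

```text
pick hit False open 0.0514 0.0512 Fz [ 0.1  0.7 -2.3] t 22.875
place hit True [0.4499 0.3912 0.0179]
t 27.7167
pick hit False open 0.0237 0.0237 Fz [-0.4 -0.3 -1.5] t 32.9167
place hit True [ 0.4286 -0.3426  0.0071]
t 37.6833
pick hit False open 0.0239 0.0233 Fz [ 0.8  0.2 -1.7] t 41.975
place hit True [ 0.4677 -0.4193  0.007 ]
t 45.9167
48.1333[ WARN:0@60.162] global loadsave.cpp:1063 imwrite_ Unsupported depth image for selected encoder is fallbacked to CV_8U.
```

View pics/top1.png

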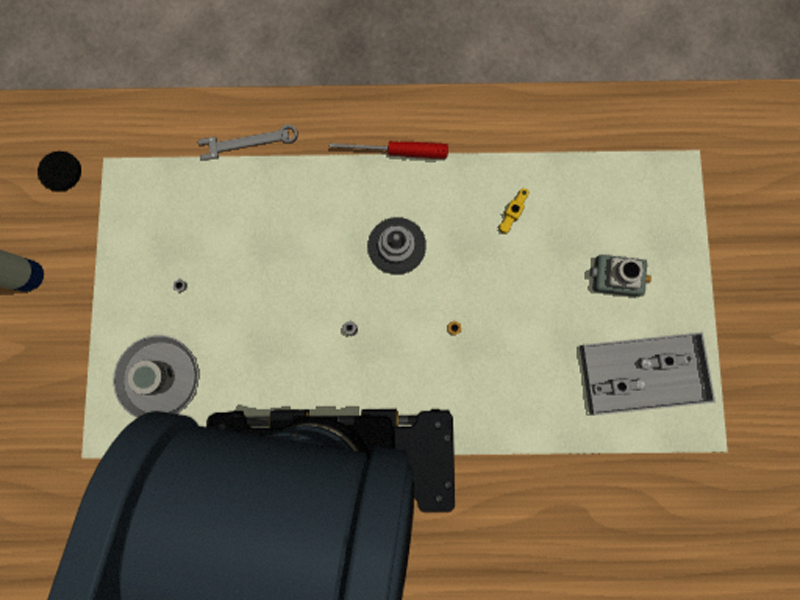

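View pics/scene1.png

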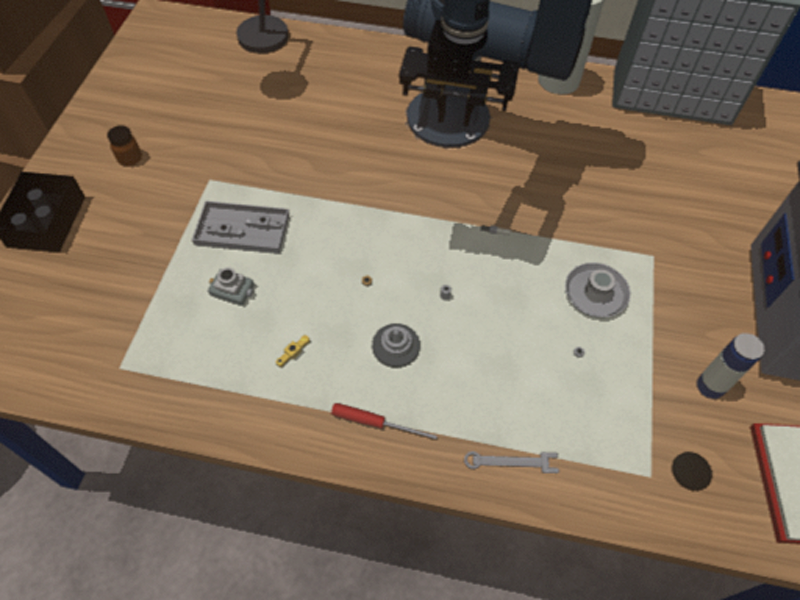

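The piston stands upright in the dish at (147,377) in the top view. Both rockers lie flat and apart in the tray, at (622,387) and (669,361). The rings are on the post at (397,243), and the carburettor is still at (620,276).

```bash
python3 -c "
from workcell import *
print(r.finish_job())"
```

```text
the job is handed in; nothing more can be done
None
```

The job is handed in after about 48 s of robot time: the large ring is on the post with the small one above it, the piston stands crown up in the dish, both rocker arms lie flat and apart in the tray, and the carburettor has not moved.

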